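# Stand a toppled power module back up in its test dock and lock it in

### The arm

A 7-joint arm with a two-finger parallel gripper is mounted at the origin on the work surface. World frame = base frame: x ahead of the robot, y to its left, z up, the work surface at z = 0. Lengths are in m, angles in degrees, forces in N, time in s.
With the tool pointing down it reaches from about 0.425 to 0.95 m from the base axis. Payload 16.7 kg.
Tool frame: the origin (TCP) lies at the very end of the fingers, on their centre line; the grasp point (between the pads) lies 19 mm behind it; z points along the fingers, y is the line along which they close (so a half turn about z gives the same grasp; the last joint's range is limited). The gripper opens to 94 mm and grips with 3 to 60 N. Pads are 16 mm wide; open, the fingers measure 119 mm over their backs; the gripper's body (75 mm by 177 mm) begins 78 mm behind the grasp point.
Start: joints at [-74.57, 24.414, 4.234, 92.017, -1.954, 63.644, -3.845], TCP at [0.274, 0.617, 0.205] pointing down, gripper open.
Joint ranges: [-163.25, 163.25], [-28.42, 122.38], [-70.27, 78.77], [12.13, 141.07], [-58.53, 238.53], [9.26, 117.41], [-156.51, 156.51]. Speed limits (degrees/s): [108.29, 108.29, 136.94, 136.94, 172.46, 172.46, 172.46].

### API

Orientations are given as a 3x3 rotation matrix whose columns are the frame's x, y, z axes.
In Python, from plant import robot gives the robot as it stands.
- The arm moves only by the tool apply_moves, never from a script. Its argument "targets" is a list of rows, each an object with "travel": the shift along the tool's x, y, z as a fraction of full scale, a list of three; "dr": the turn, a rotation vector about the tool's x, y, z as a fraction of full scale, a list of three; "jaw": the opening, from 0 (shut) to 1 (fully open). A call has exactly 8 rows; each row shifts and turns the commanded pose from where the row before left it, along the tool's axes as they then stand; what a row does not reach is not made up. Full scale, the value 1, is 0.25 m for a shift and 360 degrees for a turn. A row lasts 1/8 s, in which the tool goes at most 62.5 mm and 10.7 degrees, less where a joint would pass 70% of its speed; a pose out of reach is approached as far as the arm can. A call with a number of a shift or a turn outside -1 to 1 is refused whole. A call with a gripper value outside its range is refused whole. The fingers move at their own pace and stop on an object; "squeeze" is the grip in N (left out, the last holds). Time passes only in rows, so rows that do not move let the fingers close, or fill a call up. It gives the time, the measured TCP pose, the force, the opening and the grip force at its end, in the units of the state.
- robot.sense(): the state, without advancing time (a new reading comes with each control period).
- robot.get_image(name): name is "scene" or "top" or "wrist"; returns the picture (400x640x3 uint8, red, green, blue); there is no depth.
- robot.camera_model(name): a dict with "fx", "fy", "cx", "cy" (pixels), "xyz" and "rotation" of the camera in the world. Camera axes: x right, y up, looking along -z (the intrinsics and any distortion apply to the point x, -y, -z); pixel columns grow to the right and rows downward; lengths in m; the calibration is good to about 2 mm. The wrist camera is an equidistant fisheye: a pixel r from the principal point sees the ray r / f radians off the axis. A picture is of the moment at which its call begins: read the wrist's pose just before it. camera_model takes no time and is no camera call; for the wrist camera it gives the pose at the moment of the call.
- robot.close_job(): hands the job in; it is judged then, once.
The state is a dict: "clock": time; "q": joint angles; "qvel": joint speeds; "effort": joint torques, N m; "tcp_pos": TCP position; "tool_rot": TCP orientation; "force": force on the tool from outside, world axes, zero at the start; "moment": the same for the moment, N m; "opening": opening from 0.0 (shut) to 1.0 (fully open); "grip_force": force on a finger pad.
Only numpy, scipy, OpenCV 4.12 (cv2) and the standard library are available. Lean on these libraries where they do the work, as an engineer would, in place of code of your own. Each camera call takes 0.05 s, during which the arm holds its last target. There are 200 camera calls.

### The job

The power module with the carrying handle has toppled onto its front before its test dock. Tip it back up onto its foot without lifting it clear of the bench, push it upright and fully home against the back of the dock, and only then swing the dock's locking lever fully shut across its front. Do not disturb the squeeze bottle, the tin or the metal reel.

Things in the scene. Friction and masses are not known exactly. Their poses are not given: they have to be found in the camera images.
- module: Loose grey and aluminium box, 0.7 kg, 110 wide (x), 76 deep (y), 112 high (z). Origin: centre of its foot (underside); z from foot to top, -y its front. Starts lying on its front, z level and away from the dock, its foot edge 135-180 mm short of the seat. Black bail handle on top: round bar 12 thick along x, centreline 150 mm above the foot, legs at x = +-44; opening below the bar 76 x 32.
- handle_mid (a point): Middle of the handle bar's centreline (module frame 0, 0, 150 mm), axes as the module's.
- dock: Fixed aluminium U-shaped bay without floor. Origin on the bench, z up, y into the bay. Back fence 60 high, inner face at y = 38 mm; side cheeks 40 high, inner faces at x = +-61.5, from y = 38 to -10, then flared lead-ins out to x = +-81.5 at y = -55. The module slides in along +y. Lever post, radius 11, at x = 100, y = -49.
- dock_seat (a point): The seat, same point and axes as dock. Home: the module stands with its origin here, its rear (+y) face against the fence, its front facing out of the bay.
- lever (a joint): Locking lever, a level steel bar turning about the upright post. 0 = fully shut: it lies from the post along the dock's -x across the bay's mouth, inner face 4 mm before the front of a module that is home. Grows to 2.4 rad as it opens outwards, counter-clockwise from above; at 1.57 it points along the dock's -y. Stays where left (0.06 N m).
- lever_hinge (a point): On the lever's turning axis at the bar's mid-height, 60 mm above the bench (dock frame 100, -49, 60 mm).
- lever_tip (a point): Centre of the black round knob (16 mm diameter, 16 mm high) at the lever's free end, 112 mm from the hinge axis; the bar is 14 x 14 mm, from 53 to 67 mm above the bench.
- flux_bottle: White squeeze bottle with a pointed spout, 54 diameter, 175 high, standing; origin centre of underside. Leave alone.
- tin: Round tin, 110 diameter, 150 high, standing; origin centre of underside. Leave alone.
- reel: Metal reel of solder, ring 70 diameter, 50 high, lying flat; origin centre of underside. Leave alone.
Mind the look-alikes: they are no part of the job. What is shaped like the module but pink or yellow is not meant.

How it is judged:
By the outcome, as a careful person would: the job done as asked, in the order asked, and still so for the second after the job is handed in, with the robot touching nothing.
It also fails if it takes over 64 s, if anything falls off the work surface, if the arm or the gripper's body presses on something with over 40 N, if the wrist force passes 120 N, or if a joint passes its speed limit or range.

## Working session

There is one attempt and no reset: what is moved stays moved. The work goes in short steps, Python scripts to look and compute and a tool call to move; the robot and the scene stay as the last step left them, time stands still between calls to the robot, and variables do not carry over. Pictures are saved under pics/ and viewed, at most 10 in all, crops included, and the job is handed in when it is done.

Besides the shell and the picture viewer there is one more tool, called after "Call:" by a JSON object that holds its "name" and its "arguments". apply_moves: Moves the arm, as the interface text tells. Shift numbers are shares of 0.25 m and turn numbers shares of 360 degrees, none past 1 either way. Its arguments: {"type":"object","properties":{"targets":{"type":"array","items":{"type":"object","properties":{"travel":{"type":"array","items":{"type":"number"}},"dr":{"type":"array","items":{"type":"number"}},"jaw":{"type":"number"}}}},"squeeze":{"type":"number"}},"required":["targets"]}

```bash
mkdir -p pics; cat > h.py <<'E'
import numpy as np,cv2
from plant import robot
def ray(m,u,v):
    x=(u-m['cx'])/m['fx'];y=(v-m['cy'])/m['fy']
    d=np.array([x,-y,-1.]);R=np.array(m['rotation']).reshape(3,3)
    d=R@d;return np.array(m['xyz']),d/np.linalg.norm(d)
def plane(m,u,v,z):
    o,d=ray(m,u,v);return o+d*(z-o[2])/d[2]
def tri(m1,p1,m2,p2):
    o1,d1=ray(m1,*p1);o2,d2=ray(m2,*p2)
    s=np.linalg.lstsq(np.c_[d1,-d2],o2-o1,rcond=None)[0]
    a=o1+d1*s[0];b=o2+d2*s[1];return (a+b)/2,np.linalg.norm(a-b)
def save(im,n): cv2.imwrite('pics/'+n,im[:,:,::-1])
E
python3 - <<'E'
from h import *
for n in('scene','top'):
    im=robot.get_image(n);np.save(n+'.npy',im);save(im,n+'0.png')
    m=robot.camera_model(n);print(n,{k:(np.round(v,4).tolist()) for k,v in m.items() if not isinstance(v,str)})
E
```

```text
scene {'fx': 458.8885, 'fy': 458.8885, 'cx': 320.0193, 'cy': 196.1094, 'xyz': [1.2767, -0.1595, 0.9814], 'rotation': [[0.3112, -0.73, 0.6085], [0.9503, 0.2349, -0.2043], [0.0062, 0.6418, 0.7668]]}
top {'fx': 503.2012, 'fy': 503.2012, 'cx': 317.525, 'cy': 198.4281, 'xyz': [0.3719, 0.0768, 1.4032], 'rotation': [[0.0011, 0.9917, -0.1286], [-1.0, 0.0016, 0.0033], [0.0035, 0.1286, 0.9917]]}
```

View pics/scene0.png

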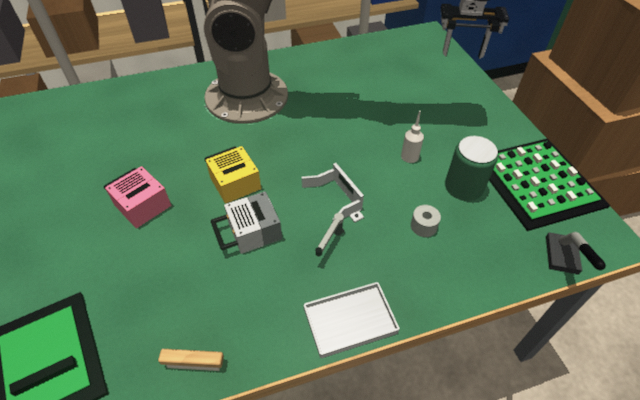

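View pics/top0.png

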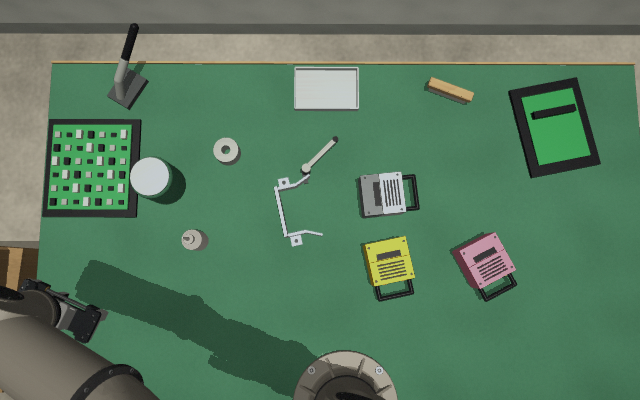

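The scene shows the grey/aluminium module at about (250,222), the yellow look-alike at (233,172), the pink one at (138,195), the dock at (340,190) with its lever tip at (319,251), the bottle at (413,143), the tin at (472,168) and the reel at (426,221). In the top view the module is at (383,195), yellow at (390,262), pink at (485,260), and the dock bay at (285,210) with its lever running from (306,169) to (335,140). Only the grey one fits the description; I'll confirm it in an enlarged crop.

```bash
python3 - <<'E'
from h import *
a=np.load('top.npy')[125:255,265:425];b=np.load('scene.npy')[155:265,205:370]
save(cv2.resize(a,None,fx=4.6,fy=4.6,interpolation=2),'ct.png');save(cv2.resize(b,None,fx=4.8,fy=4.8,interpolation=2),'cs.png')
E
```

```text
(no output)
```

View pics/ct.png

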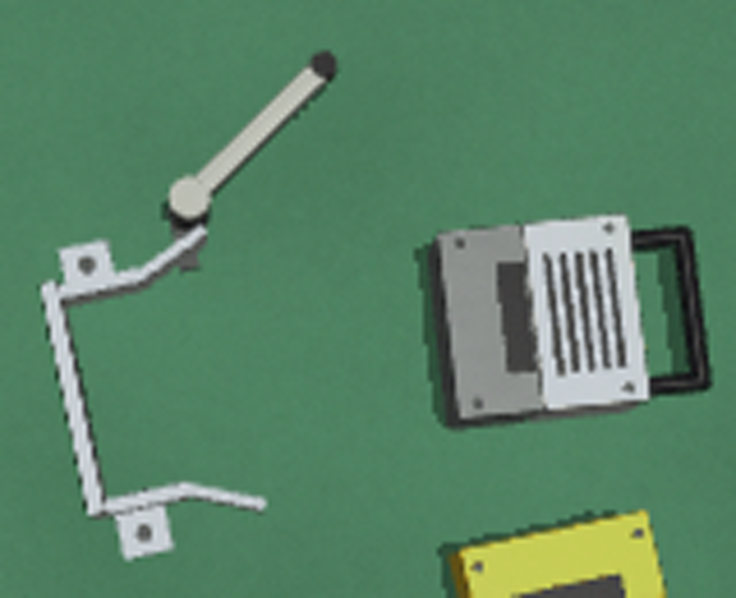

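View pics/cs.png

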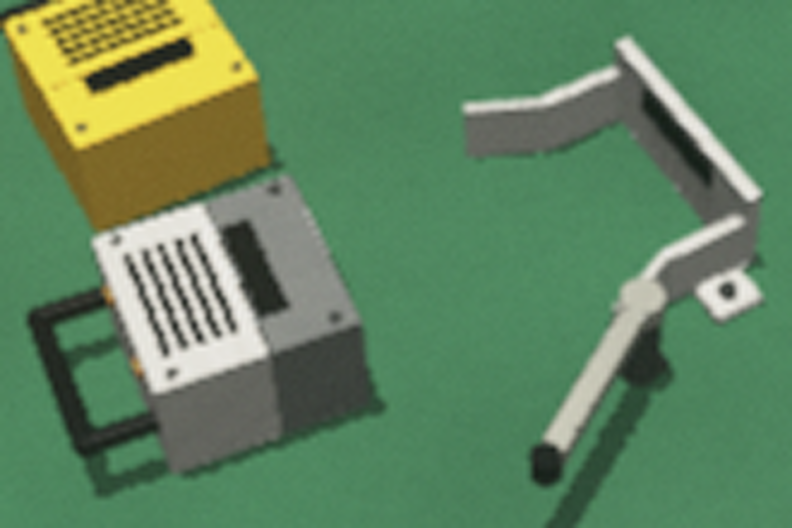

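The crops confirm it: the grey and aluminium box with a black bail handle lies with its vents and rear face up, foot toward the dock. The lever hub is at crop (190,198) and the knob at (323,65).

```bash
python3 - <<'E'
from h import *
mt,ms=robot.camera_model('top'),robot.camera_model('scene')
T=lambda u,v:(265+(u+.5)/4.6-.5,125+(v+.5)/4.6-.5)
S=lambda u,v:(205+(u+.5)/4.8-.5,155+(v+.5)/4.8-.5)
P={'foot+':((439,234),(362,322)),'foot-':((460,417),(287,178)),'top+':((627,217),(153,392)),'top-':((648,399),(93,238)),
'bar+':((688,236),(85,445)),'bar-':((705,383),(38,318)),'hub':((190,198),(642,297)),'knob':((323,65),(546,448)),
'fenceout+':((44,285),(760,194)),'fenceout-':((91,514),(625,38)),'leadin-':((264,503),(465,106)),'leadin+':((203,230),(655,258))}
for k,(a,b) in P.items():
    p,e=tri(mt,T(*a),ms,S(*b));print(k,np.round(p*1000),round(e*1000,1))
for z,pts in((.06,[(62,300),(103,505)]),(.04,[(65,299),(142,280),(105,506),(185,487),(264,503)]),(.068,[(190,198)]),(.068,[(323,65)]),(.076,[(439,234),(460,417),(627,217),(648,399)]),(.044,[(688,236),(705,383)])):
    for q in pts: print(z,q,np.round(plane(mt,*T(*q),z)*1000))
s=robot.sense();print(s['tcp_pos'],np.round(s['tool_rot'],3).tolist(),s['clock'],s['opening'])
E
```

```text
foot+ [606. -39.  77.] 3.8
foot- [499. -52.  76.] 1.6
top+ [ 616. -149.   77.] 3.1
top- [ 510. -159.   78.] 2.6
bar+ [ 612. -190.   42.] 6.5
bar- [ 524. -198.   41.] 5.5
hub [629. 105.  68.] 3.0
knob [707.  27.  75.] 2.9
fenceout+ [578. 191.  63.] 4.2
fenceout- [444. 161.  63.] 2.0
leadin- [452.  62.  46.] 2.8
leadin+ [612. 107.  79.] 23.8
0.06 (62, 300) [569. 179.  60.]
0.06 (103, 505) [449. 154.  60.]
0.04 (65, 299) [573. 179.  40.]
0.04 (142, 280) [584. 133.  40.]
0.04 (105, 506) [450. 154.  40.]
0.04 (185, 487) [461. 107.  40.]
0.04 (264, 503) [452.  60.  40.]
0.068 (190, 198) [629. 104.  68.]
0.068 (323, 65) [709.  26.  68.]
0.076 (439, 234) [606. -41.  76.]
0.076 (460, 417) [499. -52.  76.]
0.076 (627, 217) [ 616. -151.   76.]
0.076 (648, 399) [ 510. -161.   76.]
0.044 (688, 236) [ 611. -193.   44.]
0.044 (705, 383) [ 523. -201.   44.]
[0.27437005 0.61629861 0.20485056] [[-0.914, 0.407, -0.0], [0.407, 0.914, -0.001], [-0.0, -0.001, -1.0]] 0.1 1.002863299100195
```

Call:
{"name": "apply_moves", "arguments": {"targets": [{"travel":[-0.15,-0.155,-0.08],"dr":[0,0,0],"jaw":1},{"travel":[-0.15,-0.155,-0.08],"dr":[0,0,0],"jaw":1},{"travel":[-0.15,-0.155,0],"dr":[0,0,0],"jaw":1},{"travel":[-0.15,-0.155,0],"dr":[0,0,0],"jaw":1},{"travel":[-0.15,-0.155,0],"dr":[0,0,0],"jaw":1},{"travel":[-0.15,-0.155,0],"dr":[0,0,0],"jaw":1},{"travel":[-0.15,-0.155,0],"dr":[0,0,0],"jaw":1},{"travel":[-0.15,-0.155,0],"dr":[0,0,0],"jaw":1}], "squeeze": 8}}

```text
clock: 1.1
tcp_pos: [0.4227, 0.2096, 0.2455]
tool_rot: [[-0.914, 0.407, -0.0], [0.407, 0.914, 0.0], [0.0, 0.0, -1.0]]
force: [0.7, 0.0, 0.6]
opening: 1.0
grip_force: 0.0
```

Call:
{"name": "apply_moves", "arguments": {"targets": [{"travel":[-0.15,-0.155,0],"dr":[0,0,0],"jaw":1},{"travel":[-0.15,-0.155,0],"dr":[0,0,0],"jaw":1},{"travel":[-0.15,-0.155,0],"dr":[0,0,0],"jaw":1},{"travel":[-0.15,-0.155,0],"dr":[0,0,0],"jaw":1},{"travel":[-0.1,-0.1,0],"dr":[0,0,0],"jaw":1},{"travel":[0,0,0],"dr":[0,0,-0.028],"jaw":0.6},{"travel":[0,0,0],"dr":[0,0,-0.028],"jaw":0.45},{"travel":[0,0,0],"dr":[0,0,-0.027],"jaw":0.45}]}}

```text
clock: 2.1
tcp_pos: [0.5089, -0.0243, 0.2452]
tool_rot: [[-0.994, -0.108, -0.001], [-0.108, 0.994, -0.0], [0.001, -0.0, -1.0]]
force: [-0.3, 0.5, 0.7]
opening: 0.719
grip_force: 0.0
```

```bash
cat >> h.py <<'E'
def go(pos,yaw):
    """yaw = world heading of tool y, deg (tool down); shifts given after the turn"""
    s=robot.sense();R=np.array(s['tool_rot']);p=np.array(s['tcp_pos'])
    y=np.array([np.cos(np.radians(yaw)),np.sin(np.radians(yaw)),0]);z=np.array([0,0,-1.])
    Rt=np.c_[np.cross(y,z),y,z]
    from scipy.spatial.transform import Rotation as Ro
    dr=Ro.from_matrix(R.T@Rt).as_rotvec()/(2*np.pi);d=np.array(pos)-p
    print('t',s['clock'],'pos',np.round(p*1e3,1),'yaw',np.round(np.degrees(np.arctan2(R[1,1],R[0,1])),1),'tilt',np.round(R[:,2],3),'F',np.round(s['force'],1),'open',round(s['opening'],3),'grip',round(s['grip_force'],1))
    print('q',np.round(s['q'],1),'dr',np.round(dr,4),'travel(after turn)',np.round(Rt.T@d/.25,4),'(before)',np.round(R.T@d/.25,4))
E
python3 -c "
from h import *
go([.567,-.1955,.12],95.8)"
```

```text
t 2.1 pos [508.9 -24.3 245.2] yaw 96.2 tilt [-0.001 -0.    -1.   ] F [-0.3  0.5  0.7] open 0.719 grip 0.0
q [-30.6   6.6  28.6 111.5  -3.5  62.8  95.7] dr [-0.     -0.0001  0.0011] travel(after turn) [-0.1619 -0.7047  0.501 ] (before) [-0.1572 -0.7058  0.5009]
```

Call:
{"name": "apply_moves", "arguments": {"targets": [{"travel":[-0.04,-0.15,0],"dr":[0,0,0],"jaw":0.32},{"travel":[-0.04,-0.15,0],"dr":[0,0,0],"jaw":0.32},{"travel":[-0.04,-0.15,0.05],"dr":[0,0,0],"jaw":0.32},{"travel":[-0.04,-0.15,0.1],"dr":[0,0,0],"jaw":0.32},{"travel":[0,-0.105,0.15],"dr":[0,0,0.001],"jaw":0.32},{"travel":[0,0,0.15],"dr":[0,0,0],"jaw":0.32},{"travel":[0,0,0.05],"dr":[0,0,0],"jaw":0.32},{"travel":[0,0,0],"dr":[0,0,0],"jaw":0.32}]}}

```text
clock: 3.1
tcp_pos: [0.5669, -0.1951, 0.1204]
tool_rot: [[-0.995, -0.097, -0.001], [-0.097, 0.995, 0.0], [0.001, 0.0, -1.0]]
force: [0.1, -0.5, 0.3]
opening: 0.318
grip_force: 0.0
```

```bash
python3 -c "
from h import *
go([.567,-.1955,.019],95.8)
print(robot.camera_model('wrist'))
save(robot.get_image('wrist'),'w1.png')"
```

```text
t 3.1 pos [ 566.9 -195.1  120.4] yaw 95.5 tilt [-0.001  0.    -1.   ] F [ 0.1 -0.5  0.3] open 0.318 grip 0.0
q [-11.4  25.2  31.3 107.9 -16.4  51.5 123.4] dr [ 0.     -0.0002 -0.0007] travel(after turn) [-4.000e-04 -1.700e-03  4.056e-01] (before) [-0.0008 -0.0018  0.4056]
{'fx': 309.70691628693146, 'fy': 309.70691628693146, 'cx': 323.3184761961614, 'cy': 196.66038612258367, 'xyz': array([ 0.49079813, -0.20247869,  0.30269633]), 'rotation': array([[-0.09791025, -0.95926096, -0.2650132 ],
       [ 0.99519456, -0.09468735, -0.02494167],
       [-0.00116782, -0.26618174,  0.96392215]])}
```

View pics/w1.png

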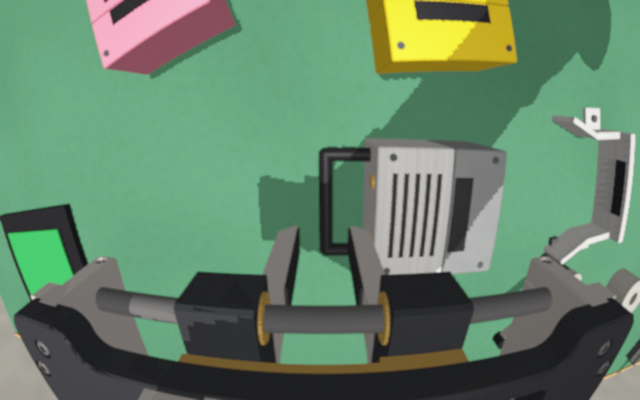

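The wrist view shows the handle bar at about column 327, from row 155 to 248, between the fingers, with nothing in the way; yellow is at (440,30). I'll check the bar position with the fisheye model.

```bash
cat >> h.py <<'E'
def wray(m,u,v):
    x,y=(u-m['cx'])/m['fx'],(v-m['cy'])/m['fy'];r=np.hypot(x,y)
    d=np.array([np.sin(r)*x/r,-np.sin(r)*y/r,-np.cos(r)]);return np.array(m['xyz']),np.array(m['rotation'])@d
def wplane(m,u,v,z):
    o,d=wray(m,u,v);return o+d*(z-o[2])/d[2]
E
python3 -c "
from h import *
m=robot.camera_model('wrist')
for u,v,z in((327.5,154.5,.038),(328,249,.038),(375,140,.076),(365,145,.076)): print(np.round(wplane(m,u,v,z)*1e3))"
```

```text
[ 527. -196.   38.]
[ 615. -186.   38.]
[ 507. -163.   76.]
[ 512. -170.   76.]
```

Call:
{"name": "apply_moves", "arguments": {"targets": [{"travel":[0,0.006,0.1],"dr":[0,0,0.001],"jaw":0.32},{"travel":[0,0,0.1],"dr":[0,0,0],"jaw":0.32},{"travel":[0,0,0.1],"dr":[0,0,0],"jaw":0.32},{"travel":[0,0,0.07],"dr":[0,0,0],"jaw":0.32},{"travel":[0,0,0.032],"dr":[0,0,0],"jaw":0.32},{"travel":[0,0,0],"dr":[0,0,0],"jaw":0.05},{"travel":[0,0,0],"dr":[0,0,0],"jaw":0.05},{"travel":[0,0,0],"dr":[0,0,0],"jaw":0.05}], "squeeze": 20}}

```text
clock: 4.15
tcp_pos: [0.5673, -0.194, 0.0207]
tool_rot: [[-0.996, -0.09, 0.001], [-0.09, 0.996, -0.0], [-0.001, -0.0, -1.0]]
force: [-0.8, 0.2, 5.6]
opening: 0.123
grip_force: 20.0
```

```bash
python3 -c "
from h import *
go([.567,-.1955,.019],95.8)
# arc in tool frame: bar rel pivot (Y'=-(150c-38s)... ), z=150s+38c
th=np.radians(np.array([0,5,10,16,22,28,34,40,46,52,58,64,70,76,83,90]))
Y=-150*np.cos(th)+38*np.sin(th);Z=150*np.sin(th)+38*np.cos(th)
print(np.round(np.c_[np.degrees(th),Y,Z,np.r_[0,np.diff(Y)]/250,-np.r_[0,np.diff(Z)]/250],3))"
```

```text
t 4.15 pos [ 567.3 -194.    20.7] yaw 95.2 tilt [ 0.001 -0.    -1.   ] F [-0.8  0.2  5.6] open 0.123 grip 20.0
q [ -7.7  32.9  26.9 111.1 -22.   41.  127.4] dr [-0.      0.0002 -0.0018] travel(after turn) [ 0.0019 -0.006   0.007 ] (before) [ 0.0019 -0.006   0.007 ]
[[ 0.00000e+00 -1.50000e+02  3.80000e+01  0.00000e+00 -0.00000e+00]
 [ 5.00000e+00 -1.46117e+02  5.09290e+01  1.60000e-02 -5.20000e-02]
 [ 1.00000e+01 -1.41123e+02  6.34700e+01  2.00000e-02 -5.00000e-02]
 [ 1.60000e+01 -1.33715e+02  7.78740e+01  3.00000e-02 -5.80000e-02]
 [ 2.20000e+01 -1.24843e+02  9.14240e+01  3.50000e-02 -5.40000e-02]
 [ 2.80000e+01 -1.14602e+02  1.03973e+02  4.10000e-02 -5.00000e-02]
 [ 3.40000e+01 -1.03106e+02  1.15382e+02  4.60000e-02 -4.60000e-02]
 [ 4.00000e+01 -9.04810e+01  1.25528e+02  5.10000e-02 -4.10000e-02]
 [ 4.60000e+01 -7.68640e+01  1.34298e+02  5.40000e-02 -3.50000e-02]
 [ 5.20000e+01 -6.24050e+01  1.41597e+02  5.80000e-02 -2.90000e-02]
 [ 5.80000e+01 -4.72620e+01  1.47344e+02  6.10000e-02 -2.30000e-02]
 [ 6.40000e+01 -3.16010e+01  1.51477e+02  6.30000e-02 -1.70000e-02]
 [ 7.00000e+01 -1.55950e+01  1.53951e+02  6.40000e-02 -1.00000e-02]
 [ 7.60000e+01  5.83000e-01  1.54737e+02  6.50000e-02 -3.00000e-03]
 [ 8.30000e+01  1.94360e+01  1.53513e+02  7.50000e-02  5.00000e-03]
 [ 9.00000e+01  3.80000e+01  1.50000e+02  7.40000e-02  1.40000e-02]]
```

Call:
{"name": "apply_moves", "arguments": {"targets": [{"travel":[0,0.016,-0.051],"dr":[0,0,0],"jaw":0.05},{"travel":[0,0.02,-0.05],"dr":[0,0,0],"jaw":0.05},{"travel":[0,0.03,-0.057],"dr":[0,0,0],"jaw":0.05},{"travel":[0,0.035,-0.054],"dr":[0,0,0],"jaw":0.05},{"travel":[0,0.041,-0.05],"dr":[0,0,0],"jaw":0.05},{"travel":[0,0.046,-0.046],"dr":[0,0,0],"jaw":0.05},{"travel":[0,0.051,-0.041],"dr":[0,0,0],"jaw":0.05},{"travel":[0,0,0],"dr":[0,0,0],"jaw":0.05}]}}

```text
clock: 5.15
tcp_pos: [0.5621, -0.1332, 0.1086]
tool_rot: [[-0.996, -0.091, 0.002], [-0.091, 0.996, 0.0], [-0.002, -0.0, -1.0]]
force: [-0.0, -5.9, 4.7]
opening: 0.121
grip_force: 20.0
```

```bash
python3 -c "
from h import *
go([.567,-.1955,.019],95.2)
a=robot.get_image('scene')[130:290,170:380];save(cv2.resize(a,None,fx=3.6,fy=3.6),'s2.png')"
```

```text
t 5.15 pos [ 562.1 -133.2  108.6] yaw 95.2 tilt [ 0.002  0.    -1.   ] F [-0.  -5.9  4.7] open 0.121 grip 20.0
q [-17.7  24.   31.3 111.3 -16.3  48.9 117.5] dr [-0.      0.0002  0.0001] travel(after turn) [ 0.003  -0.25    0.3583] (before) [ 0.0037 -0.25    0.3583]
```

View pics/s2.png

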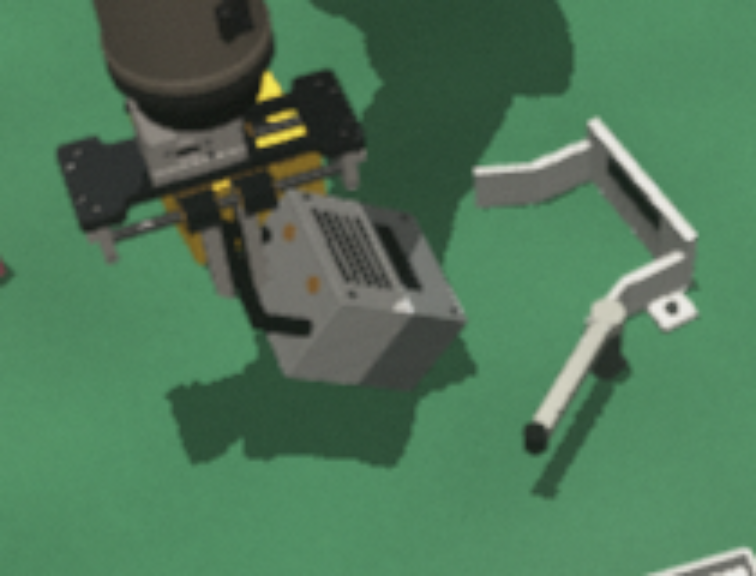

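The module is about 40° up, its foot edge is on the bench, and the handle is still held. I'll continue the arc.

Call:
{"name": "apply_moves", "arguments": {"targets": [{"travel":[0,0.054,-0.034],"dr":[0,0,0],"jaw":0.05},{"travel":[0,0.058,-0.029],"dr":[0,0,0],"jaw":0.05},{"travel":[0,0.061,-0.023],"dr":[0,0,0],"jaw":0.05},{"travel":[0,0.063,-0.016],"dr":[0,0,0],"jaw":0.05},{"travel":[0,0.064,-0.008],"dr":[0,0,0],"jaw":0.05},{"travel":[0,0.065,-0.002],"dr":[0,0,0],"jaw":0.05},{"travel":[0,0.04,0.002],"dr":[0,0,0],"jaw":0.05},{"travel":[0,0.035,0.003],"dr":[0,0,0],"jaw":0.05}]}}

```text
clock: 6.2
tcp_pos: [0.552, -0.0232, 0.1353]
tool_rot: [[-0.996, -0.091, 0.001], [-0.091, 0.996, 0.002], [-0.001, 0.002, -1.0]]
force: [-5.6, 2.0, 20.3]
opening: 0.121
grip_force: 20.0
```

Call:
{"name": "apply_moves", "arguments": {"targets": [{"travel":[0,0.025,0.004],"dr":[0,0,0],"jaw":0.05},{"travel":[0,0.025,0.004],"dr":[0,0,0],"jaw":0.05},{"travel":[0,0.02,0.004],"dr":[0,0,0],"jaw":0.05},{"travel":[0,0.01,0.002],"dr":[0,0,0],"jaw":0.05},{"travel":[0,0,0],"dr":[0,0,0],"jaw":0.05},{"travel":[0,0,0],"dr":[0,0,0],"jaw":0.05},{"travel":[0,0,0],"dr":[0,0,0],"jaw":0.05},{"travel":[0,0,0],"dr":[0,0,0],"jaw":0.05}]}}

```text
clock: 7.2
tcp_pos: [0.5495, -0.0031, 0.1313]
tool_rot: [[-0.996, -0.091, -0.001], [-0.091, 0.996, 0.002], [0.0, 0.002, -1.0]]
force: [-6.8, 4.4, 18.9]
opening: 0.119
grip_force: 20.0
```

```bash
python3 -c "
from h import *
go([.519,.130,.132],102.3)
a=robot.get_image('scene')[130:290,170:380];save(cv2.resize(a,None,fx=3.6,fy=3.6),'s3.png')"
```

```text
t 7.2 pos [549.5  -3.1 131.3] yaw 95.2 tilt [-0.001  0.002 -1.   ] F [-6.8  4.4 18.9] open 0.119 grip 20.0
q [-31.6  19.4  31.  113.7 -13.1  50.2 101.6] dr [ 0.0004 -0.     -0.0197] travel(after turn) [ 0.006   0.5461 -0.0029] (before) [ 0.0732  0.5412 -0.0017]
```

View pics/s3.png

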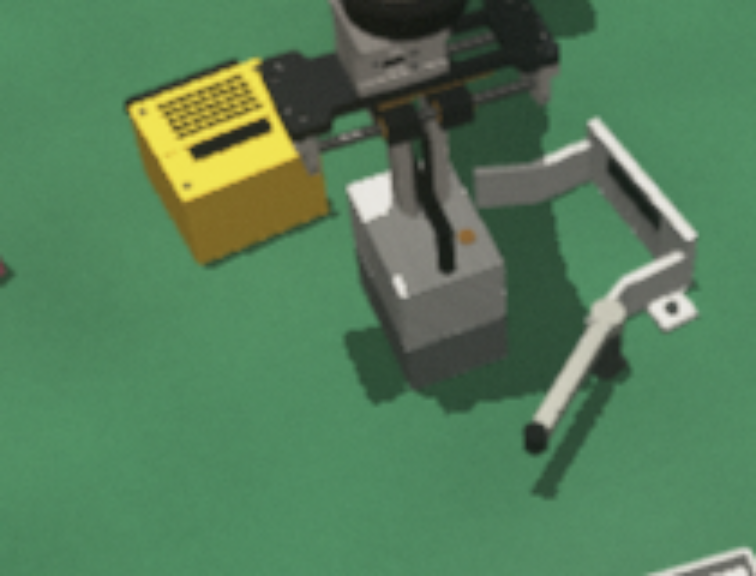

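The module now looks upright, in front of the dock mouth, but the tool presses down with about 19 N. I'll release briefly to let it settle, then regrip and align the yaw.

Call:
{"name": "apply_moves", "arguments": {"targets": [{"travel":[0,0,0],"dr":[0,0,0],"jaw":0.3},{"travel":[0,0,0],"dr":[0,0,0],"jaw":0.3},{"travel":[0,0,0],"dr":[0,0,0],"jaw":0.3},{"travel":[0,0,0],"dr":[0,0,0],"jaw":0.05},{"travel":[0,0,0],"dr":[0,0,0],"jaw":0.05},{"travel":[0,0,0],"dr":[0,0,0],"jaw":0.05},{"travel":[0,0,0],"dr":[0,0,-0.01],"jaw":0.05},{"travel":[0,0,0],"dr":[0,0,-0.01],"jaw":0.05}]}}

```text
clock: 8.25
tcp_pos: [0.5492, -0.0052, 0.13]
tool_rot: [[-0.976, -0.216, -0.001], [-0.216, 0.976, -0.001], [0.001, -0.0, -1.0]]
force: [-0.1, -0.7, -7.0]
opening: 0.125
grip_force: 20.0
```

```bash
python3 -c "
from h import *
go([.519,.130,.132],102.3)"
```

```text
t 8.25 pos [549.2  -5.2 130. ] yaw 102.5 tilt [-0.001 -0.001 -1.   ] F [-0.1 -0.7 -7. ] open 0.125 grip 20.0
q [-30.3  19.3  29.4 113.8 -12.2  50.  108.1] dr [-0.     -0.0002  0.0005] travel(after turn) [ 0.0028  0.5542 -0.0079] (before) [ 0.0011  0.5542 -0.0081]
```

Call:
{"name": "apply_moves", "arguments": {"targets": [{"travel":[0,0,0.004],"dr":[0,0,0],"jaw":0.05},{"travel":[0,0.02,0.003],"dr":[0,0,0],"jaw":0.05},{"travel":[0,0.04,0],"dr":[0,0,0],"jaw":0.05},{"travel":[0,0.05,0],"dr":[0,0,0],"jaw":0.05},{"travel":[0,0.05,0],"dr":[0,0,0],"jaw":0.05},{"travel":[0,0.04,0],"dr":[0,0,0],"jaw":0.05},{"travel":[0,0.02,0],"dr":[0,0,0],"jaw":0.05},{"travel":[0,0,0],"dr":[0,0,0],"jaw":0.05}]}}

```text
clock: 9.25
tcp_pos: [0.5392, 0.0492, 0.1296]
tool_rot: [[-0.977, -0.213, 0.002], [-0.213, 0.977, 0.0], [-0.003, -0.0, -1.0]]
force: [1.7, 0.3, 7.7]
opening: 0.123
grip_force: 20.0
```

```bash
python3 -c "
from h import *
go([.519,.130,.130],102.3)
a=robot.get_image('scene')[130:290,170:380];b=robot.get_image('top')[130:260,255:415]
a=cv2.resize(a,(525,400));b=cv2.resize(b,(492,400))
save(cv2.resize(np.hstack([a,b]),(800,314)),'s4.png')"
```

```text
t 9.25 pos [539.2  49.2 129.6] yaw 102.3 tilt [ 0.002  0.    -1.   ] F [1.7 0.3 7.7] open 0.123 grip 20.0
q [-35.7  18.3  28.6 114.9 -11.5  49.3 101.5] dr [-0.      0.0004  0.    ] travel(after turn) [ 0.0102  0.333  -0.0017] (before) [ 0.0101  0.333  -0.0018]
```

View pics/s4.png

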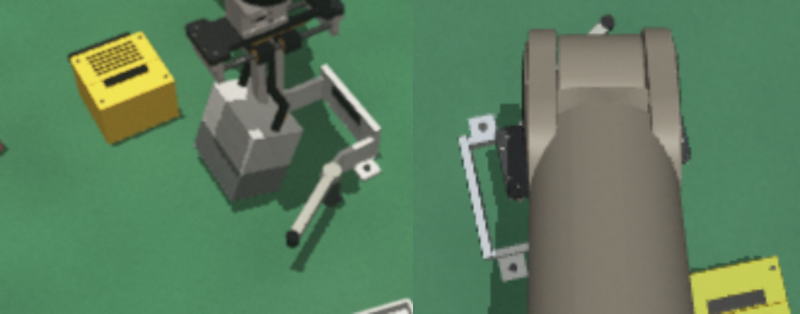

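The module stands upright and square at the lead-ins, with 83 mm to go. I'll keep dragging, with a 2.5 mm sideways trim.

Call:
{"name": "apply_moves", "arguments": {"targets": [{"travel":[0.005,0.03,0],"dr":[0,0,0],"jaw":0.05},{"travel":[0.005,0.04,0],"dr":[0,0,0],"jaw":0.05},{"travel":[0,0.04,0],"dr":[0,0,0],"jaw":0.05},{"travel":[0,0.04,0],"dr":[0,0,0],"jaw":0.05},{"travel":[0,0.04,0],"dr":[0,0,0],"jaw":0.05},{"travel":[0,0.04,0],"dr":[0,0,0],"jaw":0.05},{"travel":[0,0.03,0],"dr":[0,0,0],"jaw":0.05},{"travel":[0,0,0],"dr":[0,0,0],"jaw":0.05}]}}

```text
clock: 10.35
tcp_pos: [0.5216, 0.1124, 0.1288]
tool_rot: [[-0.977, -0.215, 0.0], [-0.215, 0.977, 0.0], [-0.0, 0.0, -1.0]]
force: [-0.7, -0.7, -0.4]
opening: 0.12
grip_force: 20.0
```

```bash
python3 -c "
from h import *
go([.519,.130,.130],102.3)"
```

```text
t 10.35 pos [521.6 112.4 128.8] yaw 102.4 tilt [ 0.  0. -1.] F [-0.7 -0.7 -0.4] open 0.12 grip 20.0
q [-41.9  17.6  27.4 115.7 -10.6  49.1  93.8] dr [0.     0.     0.0003] travel(after turn) [-0.0048  0.0709 -0.0048] (before) [-0.005   0.0709 -0.0048]
```

Call:
{"name": "apply_moves", "arguments": {"targets": [{"travel":[0,0.015,0],"dr":[0,0,0],"jaw":0.05},{"travel":[0,0.015,0],"dr":[0,0,0],"jaw":0.05},{"travel":[0,0.015,0],"dr":[0,0,0],"jaw":0.05},{"travel":[0,0.015,0],"dr":[0,0,0],"jaw":0.05},{"travel":[0,0,0],"dr":[0,0,0],"jaw":0.05},{"travel":[0,0,0],"dr":[0,0,0],"jaw":0.4},{"travel":[0,0,0],"dr":[0,0,0],"jaw":0.4},{"travel":[0,0,0],"dr":[0,0,0],"jaw":0.4}]}}

```text
clock: 11.35
tcp_pos: [0.5186, 0.1264, 0.1289]
tool_rot: [[-0.977, -0.214, 0.0], [-0.214, 0.977, 0.0], [-0.0, 0.0, -1.0]]
force: [-0.0, -2.0, 0.9]
opening: 0.386
grip_force: 0.5
```

Call:
{"name": "apply_moves", "arguments": {"targets": [{"travel":[0,0,-0.1],"dr":[0,0,0],"jaw":0.4},{"travel":[0,0,-0.1],"dr":[0,0,0],"jaw":0.4},{"travel":[0,0,-0.05],"dr":[0,0,0],"jaw":0.5},{"travel":[0,-0.12,0],"dr":[0,0,0],"jaw":0.5},{"travel":[0,-0.15,0],"dr":[0,0,0],"jaw":0.5},{"travel":[0,0,0],"dr":[0,0,0.028],"jaw":0.5},{"travel":[0,0,0],"dr":[0,0,0.028],"jaw":0.5},{"travel":[0,0,0],"dr":[0,0,0.028],"jaw":0.5}]}}

```text
clock: 12.35
tcp_pos: [0.5327, 0.0604, 0.1909]
tool_rot: [[-0.95, 0.313, -0.0], [0.313, 0.95, -0.0], [0.0, -0.0, -1.0]]
force: [0.1, -0.0, -0.2]
opening: 0.502
grip_force: 0.0
```

Call:
{"name": "apply_moves", "arguments": {"targets": [{"travel":[0,0,0],"dr":[0,0,0.028],"jaw":0.5},{"travel":[0,0,0],"dr":[0,0,0.028],"jaw":0.5},{"travel":[0,0,0],"dr":[0,0,0.028],"jaw":0.5},{"travel":[0,0,0],"dr":[0,0,0.028],"jaw":0.5},{"travel":[0,0,0],"dr":[0,0,0.028],"jaw":0.5},{"travel":[0,0,0],"dr":[0,0,0.026],"jaw":0.5},{"travel":[0,0,0],"dr":[0,0,0],"jaw":0.5},{"travel":[0,0,0],"dr":[0,0,0],"jaw":0.5}]}}

```text
clock: 13.35
tcp_pos: [0.5328, 0.0606, 0.1911]
tool_rot: [[-0.218, 0.976, -0.0], [0.976, 0.218, -0.0], [-0.0, -0.0, -1.0]]
force: [-0.7, -0.4, -1.1]
opening: 0.497
grip_force: 0.0
```

```bash
python3 -c "
from h import *
go([.534,.0606,.064],192.3)
a=robot.get_image('scene')[130:290,200:380]
save(cv2.resize(a,(675,600)),'s5.png')"
```

```text
t 13.35 pos [532.8  60.6 191.1] yaw 12.6 tilt [-0. -0. -1.] F [-0.7 -0.4 -1.1] open 0.497 grip 0.0
q [-52.9  16.   47.6 112.7 -14.   57.1  13.9] dr [-0.000e+00 -1.000e-04 -4.992e-01] travel(after turn) [ 0.0009 -0.0048  0.5082] (before) [-0.0009  0.0049  0.5082]
```

View pics/s5.png

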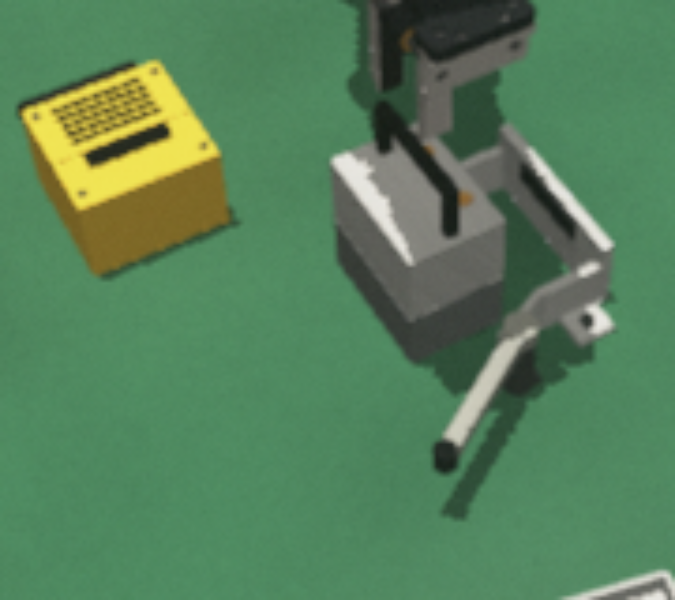

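In this view the module is upright, but its foot corners are at crop (415,361) and (500,322), which looks short of the fence. I'll measure that.

```bash
python3 - <<'E'
from h import *
ms=robot.camera_model('scene')
S=lambda u,v:(200+u/3.75-.4,130+v/3.75-.4)
O=np.array([.519,.130]);a=np.radians(12.3);x=np.array([np.cos(a),np.sin(a)]);y=np.array([-x[1],x[0]])
for n,z,q in(('foot front+x',0,(415,361)),('foot rear+x',0,(500,322)),('top front+x',.112,(413,265)),('top rear+x',.112,(503,218)),('top front-x',.112,(333,160)),('bar+',.15,(450,187)),('bar-',.15,(384,107)),('fence+ top out',.06,(612,243)),('fence-',.06,(506,127))):
    p=plane(ms,*S(*q),z);print(n,np.round(p*1e3),'dock',np.round([(p[:2]-O)@x*1e3,(p[:2]-O)@y*1e3]))
E
```

```text
foot front+x [588.  45.  -0.] dock [ 49. -97.]
foot rear+x [573. 114.   0.] dock [ 50. -27.]
top front+x [592.  44. 112.] dock [ 53. -99.]
top rear+x [571. 113. 112.] dock [ 48. -27.]
top front-x [485.  19. 112.] dock [ -56. -101.]
bar+ [566.  78. 150.] dock [ 35. -61.]
bar- [483.  58. 150.] dock [-50. -63.]
fence+ top out [574. 195.  60.] dock [68. 52.]
fence- [445. 161.  60.] dock [-65.  46.]
```

The module origin sits at dock y ≈ -61 and it is square, so it was probably dragged back during the retreat. I'll go behind its front face (dock y -99), descend clear of it, and push it home low with spread fingers.

Call:
{"name": "apply_moves", "arguments": {"targets": [{"travel":[-0.1,0,0],"dr":[0,0,0],"jaw":0.5},{"travel":[-0.115,0,0],"dr":[0,0,0],"jaw":0.5},{"travel":[0,0,0],"dr":[0,0,0],"jaw":0.5},{"travel":[0,0,0.1],"dr":[0,0,0],"jaw":0.5},{"travel":[0,0,0.15],"dr":[0,0,0],"jaw":0.5},{"travel":[0,0,0.15],"dr":[0,0,0],"jaw":0.5},{"travel":[0,0,0.1],"dr":[0,0,0],"jaw":0.5},{"travel":[0,0,0],"dr":[0,0,0],"jaw":0.5}]}}

```text
clock: 14.4
tcp_pos: [0.5433, 0.0082, 0.0649]
tool_rot: [[-0.216, 0.976, -0.003], [0.977, 0.216, -0.001], [-0.0, -0.003, -1.0]]
force: [0.5, 0.3, 0.6]
opening: 0.503
grip_force: 0.0
```

```bash
python3 -c "
from h import *
go([.5288,.0851,.064],12.3)
cv2.imwrite('pics/s6.png',cv2.resize(robot.get_image('scene')[130:290,200:380],(675,600))[:,:,::-1])"
```

```text
t 14.4 pos [543.3   8.2  64.9] yaw 12.4 tilt [-0.003 -0.001 -1.   ] F [0.5 0.3 0.6] open 0.503 grip 0.0
q [-39.6  27.6  40.7 117.5 -25.7  44.   29.2] dr [-0.0005  0.      0.0004] travel(after turn) [0.3127 0.009  0.0038] (before) [0.3127 0.0098 0.0037]
```

View pics/s6.png

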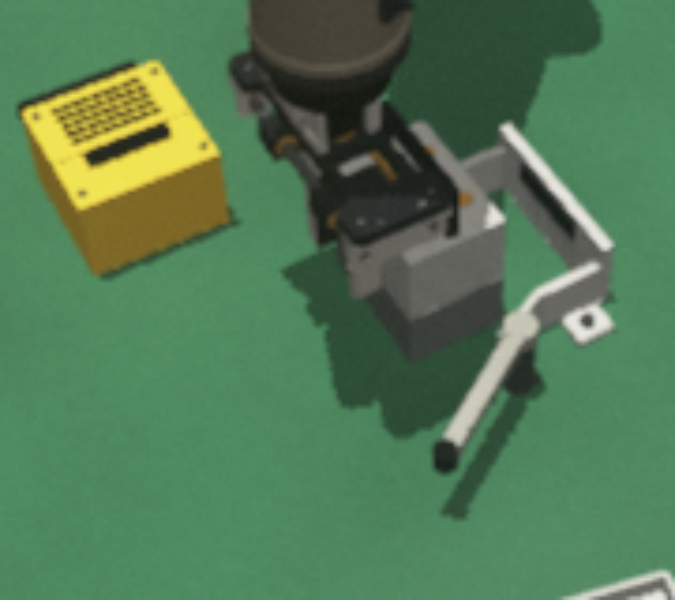

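The fingers are now down in front of the module's front face, the gripper body clears the handle, and the lever is clear. Pushing.

Call:
{"name": "apply_moves", "arguments": {"targets": [{"travel":[0.025,0.002,0],"dr":[0,0,0],"jaw":0.5},{"travel":[0.03,0,0],"dr":[0,0,0],"jaw":0.5},{"travel":[0.03,0,0],"dr":[0,0,0],"jaw":0.5},{"travel":[0.03,0,0],"dr":[0,0,0],"jaw":0.5},{"travel":[0.03,0,0],"dr":[0,0,0],"jaw":0.5},{"travel":[0.03,0,0],"dr":[0,0,0],"jaw":0.5},{"travel":[0.03,0,0],"dr":[0,0,0],"jaw":0.5},{"travel":[0,0,0],"dr":[0,0,0],"jaw":0.5}]}}

```text
clock: 15.45
tcp_pos: [0.534, 0.0592, 0.0667]
tool_rot: [[-0.215, 0.977, 0.001], [0.977, 0.215, 0.001], [0.0, 0.001, -1.0]]
force: [-0.0, 0.1, 0.1]
opening: 0.498
grip_force: 0.0
```

```bash
cat > chk.py <<'E'
from h import *
go([.5288,.0851,.064],12.3)
# find module in scene: side face +x corners via grey masks -> print light/dark boundary; compare with fence
im=robot.get_image('scene');np.save('s.npy',im)
hsv=cv2.cvtColor(im,cv2.COLOR_RGB2HSV)
m=((hsv[...,1]<50)).astype(np.uint8)[130:290,200:380]
m=cv2.morphologyEx(m,cv2.MORPH_OPEN,np.ones((3,3)))
n,l,st,c=cv2.connectedComponentsWithStats(m)
print(st[1:][st[1:,4]>30]+np.array([200,130,0,0,0]))
E
python3 chk.py
```

```text
t 15.45 pos [534.   59.2  66.7] yaw 12.4 tilt [ 0.001  0.001 -1.   ] F [-0.   0.1  0.1] open 0.498 grip 0.0
q [-45.6  26.8  41.  118.4 -25.5  43.6  23.7] dr [ 0.0001 -0.0001  0.0004] travel(after turn) [0.1058 0.0018 0.0106] (before) [0.1058 0.002  0.0107]
[[ 281  135   82  117 3293]
 [ 310  136   16   10   90]
 [ 300  140    9    6   40]
 [ 313  148    9   14   76]
 [ 354  282   26    8  136]]
```

Call:
{"name": "apply_moves", "arguments": {"targets": [{"travel":[0.02,0,0],"dr":[0,0,0],"jaw":0.5},{"travel":[0.02,0,0],"dr":[0,0,0],"jaw":0.5},{"travel":[0.02,0,0],"dr":[0,0,0],"jaw":0.5},{"travel":[0.012,0,0],"dr":[0,0,0],"jaw":0.5},{"travel":[0.008,0,0],"dr":[0,0,0],"jaw":0.5},{"travel":[0.006,0,0],"dr":[0,0,0],"jaw":0.5},{"travel":[0.004,0,0],"dr":[0,0,0],"jaw":0.5},{"travel":[0.003,0,0],"dr":[0,0,0],"jaw":0.5}]}}

```text
clock: 16.5
tcp_pos: [0.5292, 0.0804, 0.0664]
tool_rot: [[-0.214, 0.977, 0.0], [0.977, 0.214, -0.0], [-0.001, 0.0, -1.0]]
force: [1.6, -5.7, 4.7]
opening: 0.499
grip_force: 2.8
```

```bash
python3 chk.py
```

```text
t 16.5 pos [529.2  80.4  66.4] yaw 12.3 tilt [ 0. -0. -1.] F [ 1.6 -5.7  4.7] open 0.499 grip 2.8
q [-48.1  26.7  41.1 118.6 -25.4  43.5  21.2] dr [0.0001 0.0001 0.0001] travel(after turn) [0.0187 0.0026 0.0097] (before) [0.0187 0.0026 0.0096]
[[ 288  131   75  121 3039]
 [ 310  130   27   13  128]
 [ 324  145   17   20  121]
 [ 354  282   26    8  136]]
```

Call:
{"name": "apply_moves", "arguments": {"targets": [{"travel":[0.004,0,0],"dr":[0,0,0],"jaw":0.5},{"travel":[0.004,0,0],"dr":[0,0,0],"jaw":0.5},{"travel":[0.004,0,0],"dr":[0,0,0],"jaw":0.5},{"travel":[0.004,0,0],"dr":[0,0,0],"jaw":0.5},{"travel":[0,0,0],"dr":[0,0,0],"jaw":0.5},{"travel":[0,0,0],"dr":[0,0,0],"jaw":0.5},{"travel":[0,0,0],"dr":[0,0,0],"jaw":0.5},{"travel":[0,0,0],"dr":[0,0,0],"jaw":0.5}]}}

```text
clock: 17.55
tcp_pos: [0.5283, 0.0845, 0.0664]
tool_rot: [[-0.214, 0.977, 0.0], [0.977, 0.214, -0.0], [-0.0, 0.0, -1.0]]
force: [1.6, -4.6, 3.6]
opening: 0.499
grip_force: 2.6
```

Call:
{"name": "apply_moves", "arguments": {"targets": [{"travel":[0.004,0,0],"dr":[0,0,0],"jaw":0.5},{"travel":[0.004,0,0],"dr":[0,0,0],"jaw":0.5},{"travel":[0.004,0,0],"dr":[0,0,0],"jaw":0.5},{"travel":[0,0,0],"dr":[0,0,0],"jaw":0.5},{"travel":[0,0,0],"dr":[0,0,0],"jaw":0.5},{"travel":[0,0,0],"dr":[0,0,0],"jaw":0.5},{"travel":[0,0,0],"dr":[0,0,0],"jaw":0.5},{"travel":[0,0,0],"dr":[0,0,0],"jaw":0.5}]}}

```text
clock: 18.55
tcp_pos: [0.5283, 0.0852, 0.0666]
tool_rot: [[-0.213, 0.977, 0.002], [0.977, 0.213, -0.002], [-0.003, 0.001, -1.0]]
force: [4.0, -16.8, 6.1]
opening: 0.499
grip_force: 8.8
```

The force rose to 17 N with no further travel, and the finger face is at dock y ≈ -38, so the module is home. Next I'll plan the retreat and the lever swing.

```bash
cat > lev.py <<'E'
from h import *
import sys
H=np.array([.629,.1045]);A=12.3
def pose(phi,r=.084,extra=0.):
    yaw=A+.65*phi;d=np.radians(abs(phi*.35));s=.008*np.cos(d)+.0125*np.sin(d)
    h=np.radians(180+A+phi);u=np.array([np.cos(h),np.sin(h)]);n=np.array([-u[1],u[0]])
    return H+r*u+(.007+s+extra)*n,yaw
def seq(phis,extra=0.):
    sn=robot.sense();R=np.array(sn['tool_rot']);p=np.array(sn['tcp_pos'])[:2];yaw=np.degrees(np.arctan2(R[1,1],R[0,1]))
    for f in phis:
        t,yt=pose(f,extra=extra);a=np.radians(yaw);ty=np.array([np.cos(a),np.sin(a)]);tx=np.array([-ty[1],ty[0]])
        d=t-p;print(f,np.round(t*1e3),round(yt,1),'travel',np.round([d@tx/.25,d@ty/.25],3),'dr',round(-((yt-yaw+180)%360-180)/360,4))
        p,yaw=t,yt
E
python3 -c "
from lev import *
seq([123.2],extra=.015)
t,y=pose(123.2,extra=.015);go([*t,.13],y)"
```

```text
123.2 [714.  72.] 92.4 travel [-0.212  0.716] dr -0.2225
t 18.55 pos [528.3  85.2  66.6] yaw 12.3 tilt [ 0.002 -0.002 -1.   ] F [  4.  -16.8   6.1] open 0.499 grip 8.8
q [-48.8  26.7  41.2 118.7 -25.3  43.4  20.4] dr [-2.000e-04  5.000e-04 -2.225e-01] travel(after turn) [-0.7417 -0.0854 -0.2537] (before) [-0.2123  0.7162 -0.2523]
```

Call:
{"name": "apply_moves", "arguments": {"targets": [{"travel":[-0.02,0,0],"dr":[0,0,0],"jaw":0.5},{"travel":[-0.08,0,0],"dr":[0,0,0],"jaw":0.3},{"travel":[-0.1,0,0],"dr":[0,0,0],"jaw":0},{"travel":[-0.1,0,0],"dr":[0,0,0],"jaw":0},{"travel":[0,0,-0.1],"dr":[0,0,0],"jaw":0},{"travel":[0,0,-0.15],"dr":[0,0,0],"jaw":0},{"travel":[0,0,-0.1],"dr":[0,0,0],"jaw":0},{"travel":[0,0,0],"dr":[0,0,0],"jaw":0}]}}

```text
clock: 19.55
tcp_pos: [0.5442, 0.0152, 0.155]
tool_rot: [[-0.215, 0.977, 0.002], [0.977, 0.215, 0.002], [0.001, 0.002, -1.0]]
force: [1.3, 0.3, -0.2]
opening: 0.005
grip_force: 0.0
```

```bash
python3 -c "
from lev import *
t,y=pose(123.2,extra=.015);go([*t,.13],y)"
```

```text
t 19.55 pos [544.2  15.2 155. ] yaw 12.4 tilt [ 0.002  0.002 -1.   ] F [ 1.3  0.3 -0.2] open 0.005 grip 0.0
q [-46.2  20.1  46.9 113.9 -18.3  53.4  22.4] dr [ 5.000e-04  1.000e-04 -2.222e-01] travel(after turn) [-0.6896  0.1971  0.1002] (before) [0.074  0.7131 0.102 ]
```

Before touching the lever I'll verify numerically, with the arm out of the way, that the module is still home. The move over to the lever comes first.

Call:
{"name": "apply_moves", "arguments": {"targets": [{"travel":[0,0.15,0],"dr":[0,0,0],"jaw":0},{"travel":[0,0.2,0],"dr":[0,0,0],"jaw":0},{"travel":[0.03,0.2,0],"dr":[0,0,0],"jaw":0},{"travel":[0.044,0.163,0],"dr":[0,0,0],"jaw":0},{"travel":[0,0,0],"dr":[0,0,-0.028],"jaw":0},{"travel":[0,0,0],"dr":[0,0,-0.028],"jaw":0},{"travel":[0,0,0],"dr":[0,0,-0.028],"jaw":0},{"travel":[0,0,0],"dr":[0,0,-0.028],"jaw":0}]}}

```text
clock: 20.55
tcp_pos: [0.7129, 0.0711, 0.152]
tool_rot: [[-0.799, 0.601, -0.002], [0.601, 0.799, 0.0], [0.002, -0.001, -1.0]]
force: [0.2, -0.5, -0.4]
opening: 0.003
grip_force: 0.0
```

Call:
{"name": "apply_moves", "arguments": {"targets": [{"travel":[0,0,0],"dr":[0,0,-0.028],"jaw":0},{"travel":[0,0,0],"dr":[0,0,-0.028],"jaw":0},{"travel":[0,0,0],"dr":[0,0,-0.028],"jaw":0},{"travel":[0,0,0],"dr":[0,0,-0.026],"jaw":0},{"travel":[0,0,0],"dr":[0,0,0],"jaw":0},{"travel":[0,0,0],"dr":[0,0,0],"jaw":0},{"travel":[0,0,0],"dr":[0,0,0],"jaw":0},{"travel":[0,0,0],"dr":[0,0,0],"jaw":0}]}}

```text
clock: 21.55
tcp_pos: [0.7136, 0.0708, 0.1535]
tool_rot: [[-0.999, -0.039, -0.0], [-0.039, 0.999, -0.0], [0.0, -0.0, -1.0]]
force: [-0.1, -0.5, 0.7]
opening: 0.005
grip_force: 0.0
```

```bash
python3 - <<'E'
from lev import *
t,y=pose(123.2,extra=.015);go([*t,.057],y)
O=np.array([.519,.130]);a=np.radians(12.3);ax=np.array([np.cos(a),np.sin(a)]);ay=np.array([-ax[1],ax[0]])
for n in('scene','top'):
    im=robot.get_image(n);m=robot.camera_model(n);h=cv2.cvtColor(im,cv2.COLOR_RGB2HSV)
    R=np.array(m['rotation']);
    def proj(p):
        q=R.T@(np.array(p)-np.array(m['xyz']));return m['cx']+m['fx']*q[0]/-q[2],m['cy']-m['fy']*q[1]/-q[2]
    # rectify plane z=150 and z=112 about the seat, 1 px = 1 mm, dock x -> columns, dock y up
    w=lambda i,j,z:proj([*(O+ax*i+ay*j),z])
    for z in(.15,.112,.06,.068):
        src=np.float32([w(-.12,.1,z),w(.2,.1,z),w(.2,-.14,z),w(-.12,-.14,z)])
        H=cv2.getPerspectiveTransform(src,np.float32([[0,0],[320,0],[320,240],[0,240]]))
        r=cv2.warpPerspective(im,H,(320,240));np.save(f'r_{n}_{z}.npy',r)
    for z,c in((.15,None),):
        r=cv2.cvtColor(np.load(f'r_{n}_{z}.npy'),cv2.COLOR_RGB2HSV)
        k=(r[...,2]<60).astype(np.uint8);k[:, :60]=0;k[:,180:]=0
        ys,xs=np.nonzero(k[60:140])
        if len(xs): print(n,'dark (handle) dock x',xs.min()-120,xs.max()-120,'y',100-60-np.percentile(ys,[5,50,95]),'rows>40px',[100-60-i for i in range(80) if k[60+i].sum()>40])
E
```

```text
t 21.55 pos [713.6  70.8 153.5] yaw 92.2 tilt [-0. -0. -1.] F [-0.1 -0.5  0.7] open 0.005 grip 0.0
q [-25.8  32.3  22.   89.6 -13.3  60.8  91.9] dr [-0.     -0.     -0.0004] travel(after turn) [-0.0035  0.0029  0.3862] (before) [-0.0036  0.0029  0.3862]
scene dark (handle) dock x -57 59 y [ 30. -20. -36.] rows>40px [-17, -18, -19, -20, -21, -22, -23, -24, -25, -26, -27, -28, -29, -30, -31, -32, -33, -34, -35, -36]
top dark (handle) dock x -60 37 y [ 35.   3. -35.] rows>40px []
```

Call:
{"name": "apply_moves", "arguments": {"targets": [{"travel":[0,0,0.1],"dr":[0,0,0],"jaw":0},{"travel":[0,0,0.1],"dr":[0,0,0],"jaw":0},{"travel":[0,0,0.1],"dr":[0,0,0],"jaw":0},{"travel":[0,0,0.07],"dr":[0,0,0],"jaw":0},{"travel":[0,0,0.015],"dr":[0,0,0],"jaw":0},{"travel":[0,0,0],"dr":[0,0,0],"jaw":0},{"travel":[0,0,0],"dr":[0,0,0],"jaw":0},{"travel":[0,0,0],"dr":[0,0,0],"jaw":0}]}}

```text
clock: 22.65
tcp_pos: [0.714, 0.0707, 0.0582]
tool_rot: [[-0.999, -0.04, 0.001], [-0.04, 0.999, 0.0], [-0.001, 0.0, -1.0]]
force: [0.1, 0.2, -0.5]
opening: 0.004
grip_force: 0.0
```

```bash
python3 -c "
from lev import *
t,y=pose(123.2,extra=.015);go([*t,.057],y)
seq([120,110,100,90,80,70,60,50])"
```

```text
t 22.65 pos [714.   70.7  58.2] yaw 92.3 tilt [ 0.001  0.    -1.   ] F [ 0.1  0.2 -0.5] open 0.004 grip 0.0
q [-24.4  37.8  20.   93.2 -15.5  51.7  93.7] dr [ 0.      0.0002 -0.0003] travel(after turn) [-0.0017  0.0036  0.0049] (before) [-0.0017  0.0036  0.0049]
120 [701.  57.] 90.3 travel [ 0.053 -0.054] dr 0.0055
110 [692.  45.] 83.8 travel [ 0.039 -0.048] dr 0.0181
100 [680.  35.] 77.3 travel [ 0.042 -0.045] dr 0.0181
90 [667.  27.] 70.8 travel [ 0.045 -0.042] dr 0.0181
80 [652.  21.] 64.3 travel [ 0.048 -0.039] dr 0.0181
70 [637.  19.] 57.8 travel [ 0.05  -0.036] dr 0.0181
60 [622.  19.] 51.3 travel [ 0.053 -0.033] dr 0.0181
50 [606.  22.] 44.8 travel [ 0.055 -0.029] dr 0.0181
```

Call:
{"name": "apply_moves", "arguments": {"targets": [{"travel":[0.053,-0.054,0],"dr":[0,0,0.0055],"jaw":0},{"travel":[0.039,-0.048,0],"dr":[0,0,0.018],"jaw":0},{"travel":[0.042,-0.045,0],"dr":[0,0,0.018],"jaw":0},{"travel":[0.045,-0.042,0],"dr":[0,0,0.018],"jaw":0},{"travel":[0.048,-0.039,0],"dr":[0,0,0.018],"jaw":0},{"travel":[0.05,-0.036,0],"dr":[0,0,0.018],"jaw":0},{"travel":[0.053,-0.033,0],"dr":[0,0,0.018],"jaw":0},{"travel":[0.055,-0.029,0],"dr":[0,0,0.018],"jaw":0}]}}

```text
clock: 23.65
tcp_pos: [0.6048, 0.0205, 0.0578]
tool_rot: [[-0.702, 0.712, 0.001], [0.712, 0.702, 0.0], [-0.0, 0.001, -1.0]]
force: [0.2, -0.3, 1.1]
opening: 0.003
grip_force: 0.5
```

```bash
python3 -c "
from lev import *
t,y=pose(50);go([*t,.057],y)
seq([42,34,26,19,13,8,4,1])"
```

```text
t 23.65 pos [604.8  20.5  57.8] yaw 44.6 tilt [ 0.001  0.    -1.   ] F [ 0.2 -0.3  1.1] open 0.003 grip 0.5
q [-33.   31.4  33.1 109.6 -23.4  45.7  57.5] dr [ 0.0001  0.0001 -0.0006] travel(after turn) [-0.0012  0.0072  0.0034] (before) [-0.0012  0.0072  0.0034]
42 [595.  26.] 39.6 travel [ 0.044 -0.014] dr 0.0138
34 [584.  32.] 34.4 travel [ 0.046 -0.019] dr 0.0144
26 [574.  39.] 29.2 travel [ 0.047 -0.016] dr 0.0144
19 [566.  47.] 24.6 travel [ 0.042 -0.012] dr 0.0126
13 [560.  54.] 20.8 travel [ 0.036 -0.009] dr 0.0108
8 [556.  61.] 17.5 travel [ 0.031 -0.007] dr 0.009
4 [553.  66.] 14.9 travel [ 0.025 -0.005] dr 0.0072
1 [551.  71.] 13.0 travel [ 0.019 -0.003] dr 0.0054
```

Call:
{"name": "apply_moves", "arguments": {"targets": [{"travel":[0.044,-0.014,0],"dr":[0,0,0.014],"jaw":0},{"travel":[0.046,-0.019,0],"dr":[0,0,0.0145],"jaw":0},{"travel":[0.047,-0.016,0],"dr":[0,0,0.0145],"jaw":0},{"travel":[0.042,-0.012,0],"dr":[0,0,0.0125],"jaw":0},{"travel":[0.036,-0.009,0],"dr":[0,0,0.011],"jaw":0},{"travel":[0.031,-0.007,0],"dr":[0,0,0.009],"jaw":0},{"travel":[0.02,-0.004,0],"dr":[0,0,0.007],"jaw":0},{"travel":[0,0,0],"dr":[0,0,0.005],"jaw":0}]}}

```text
clock: 24.65
tcp_pos: [0.5533, 0.0656, 0.0577]
tool_rot: [[-0.23, 0.973, -0.0], [0.973, 0.23, 0.0], [0.0, 0.0, -1.0]]
force: [-0.0, -0.3, -0.1]
opening: 0.004
grip_force: 0.0
```

```bash
python3 -c "
from lev import *
t,y=pose(0);go([*t,.057],y)"
```

```text
t 24.65 pos [553.3  65.6  57.7] yaw 13.3 tilt [-0.  0. -1.] F [-0.  -0.3 -0.1] open 0.004 grip 0.0
q [-46.   30.1  42.3 116.2 -28.9  44.4  26.9] dr [ 0.     -0.0001  0.0028] travel(after turn) [ 0.0274 -0.0072  0.0026] (before) [ 0.0275 -0.0067  0.0026]
```

Next: push on in small steps until the stop's force shows.

Call:
{"name": "apply_moves", "arguments": {"targets": [{"travel":[0.008,0,0],"dr":[0,0,0.0028],"jaw":0},{"travel":[0.008,0,0],"dr":[0,0,0],"jaw":0},{"travel":[0.006,0,0],"dr":[0,0,0],"jaw":0},{"travel":[0.004,0,0],"dr":[0,0,0],"jaw":0},{"travel":[0,0,0],"dr":[0,0,0],"jaw":0},{"travel":[0,0,0],"dr":[0,0,0],"jaw":0},{"travel":[0,0,0],"dr":[0,0,0],"jaw":0},{"travel":[0,0,0],"dr":[0,0,0],"jaw":0}]}}

```text
clock: 25.65
tcp_pos: [0.5526, 0.0721, 0.0575]
tool_rot: [[-0.215, 0.977, 0.0], [0.977, 0.215, -0.0], [-0.0, -0.0, -1.0]]
force: [0.5, -5.7, -1.1]
opening: 0.002
grip_force: 2.6
```

Call:
{"name": "apply_moves", "arguments": {"targets": [{"travel":[0.004,0,0],"dr":[0,0,0],"jaw":0},{"travel":[0.004,0,0],"dr":[0,0,0],"jaw":0},{"travel":[0,0,0],"dr":[0,0,0],"jaw":0},{"travel":[0,0,0],"dr":[0,0,0],"jaw":0},{"travel":[0,0,0],"dr":[0,0,0],"jaw":0},{"travel":[0,0,0],"dr":[0,0,0],"jaw":0},{"travel":[0,0,0],"dr":[0,0,0],"jaw":0},{"travel":[0,0,0],"dr":[0,0,0],"jaw":0}]}}

```text
clock: 26.65
tcp_pos: [0.5525, 0.0723, 0.0575]
tool_rot: [[-0.214, 0.977, 0.001], [0.977, 0.214, -0.002], [-0.002, 0.0, -1.0]]
force: [3.0, -13.6, -1.4]
opening: 0.005
grip_force: 7.0
```

The lever is on its stop: the finger face is at dock y -55.5 against an expected -56. I'll retreat and verify.

Call:
{"name": "apply_moves", "arguments": {"targets": [{"travel":[-0.03,0,0],"dr":[0,0,0],"jaw":0},{"travel":[-0.08,0,0],"dr":[0,0,0],"jaw":0},{"travel":[-0.1,0,0],"dr":[0,0,0],"jaw":0},{"travel":[-0.1,0,-0.1],"dr":[0,0,0],"jaw":0},{"travel":[-0.1,0,-0.2],"dr":[0,0,0],"jaw":0},{"travel":[-0.2,0,-0.2],"dr":[0,0,0],"jaw":0},{"travel":[-0.2,0,-0.1],"dr":[0,0,0],"jaw":0},{"travel":[-0.2,0,0],"dr":[0,0,0],"jaw":0}]}}

```text
clock: 27.65
tcp_pos: [0.6068, -0.1674, 0.204]
tool_rot: [[-0.217, 0.976, 0.004], [0.976, 0.217, 0.001], [0.0, 0.004, -1.0]]
force: [-0.1, 0.9, -0.7]
opening: 0.005
grip_force: 0.0
```

Call:
{"name": "apply_moves", "arguments": {"targets": [{"travel":[-0.2,0,0],"dr":[0,0,0],"jaw":0},{"travel":[-0.2,0,0],"dr":[0,0,0],"jaw":0},{"travel":[-0.1,0,0],"dr":[0,0,0],"jaw":0},{"travel":[0,0,0],"dr":[0,0,0],"jaw":0},{"travel":[0,0,0],"dr":[0,0,0],"jaw":0},{"travel":[0,0,0],"dr":[0,0,0],"jaw":0},{"travel":[0,0,0],"dr":[0,0,0],"jaw":0},{"travel":[0,0,0],"dr":[0,0,0],"jaw":0}]}}

```text
clock: 28.65
tcp_pos: [0.6323, -0.288, 0.2018]
tool_rot: [[-0.216, 0.976, 0.0], [0.976, 0.216, 0.0], [0.0, 0.0, -1.0]]
force: [-0.3, 0.4, 0.6]
opening: 0.007
grip_force: 0.0
```

```bash
python3 - <<'E'
from lev import *
go([.5,0,.1],12)
O=np.array([.519,.130]);a=np.radians(12.3);ax=np.array([np.cos(a),np.sin(a)]);ay=np.array([-ax[1],ax[0]])
for n in('scene','top'):
    im=robot.get_image(n);old=np.load(n+'.npy');m=robot.camera_model(n)
    R=np.array(m['rotation'])
    def proj(p):
        q=R.T@(np.array(p)-np.array(m['xyz']));return m['cx']+m['fx']*q[0]/-q[2],m['cy']-m['fy']*q[1]/-q[2]
    w=lambda i,j,z:proj([*(O+ax*i+ay*j),z])
    for lab,z in(('handle',.156),('lever',.067)):
        H=cv2.getPerspectiveTransform(np.float32([w(-.12,.1,z),w(.2,.1,z),w(.2,-.14,z),w(-.12,-.14,z)]),np.float32([[0,0],[320,0],[320,240],[0,240]]))
        r=cv2.warpPerspective(im,H,(320,240)).astype(int)
        # grey-value profile along dock y averaged over dock x -35..35 (handle) / 0..85 (lever)
        s=r[:,85:155] if lab=='handle' else r[:,120:200]
        print(n,lab,[(100-i,*s[i-2:i+2].mean((0,1)).astype(int)) for i in range(*((76,126,4) if lab=='handle' else (136,172,4)))])
    # neighbours: change vs first pictures around bottle, tin, reel, yellow
    boxes={'scene':dict(bottle=(398,105,430,168),tin=(442,133,500,203),reel=(408,203,444,240),yellow=(203,143,225,185)),'top':dict(bottle=(178,226,210,254),tin=(128,154,174,202),reel=(210,134,242,166))}[n]
    for k,(x0,y0,x1,y1) in boxes.items(): print(n,k,'mean diff',np.abs(im[y0:y1,x0:x1].astype(int)-old[y0:y1,x0:x1]).mean().round(1))
E
```

```text
t 28.65 pos [ 632.3 -288.   201.8] yaw 12.5 tilt [ 0.  0. -1.] F [-0.3  0.4  0.6] open 0.007 grip 0.0
q [-11.9  33.3  46.8  91.2 -25.8  66.8  53. ] dr [ 0.     -0.      0.0013] travel(after turn) [ 1.2369 -0.2782  0.4072] (before) [ 1.2391 -0.2681  0.4073]
scene handle [(24, np.int64(84), np.int64(144), np.int64(102)), (20, np.int64(87), np.int64(144), np.int64(104)), (16, np.int64(144), np.int64(172), np.int64(147)), (12, np.int64(195), np.int64(201), np.int64(191)), (8, np.int64(167), np.int64(169), np.int64(158)), (4, np.int64(64), np.int64(69), np.int64(62)), (0, np.int64(36), np.int64(43), np.int64(37)), (-4, np.int64(59), np.int64(64), np.int64(58)), (-8, np.int64(152), np.int64(153), np.int64(145)), (-12, np.int64(141), np.int64(143), np.int64(135)), (-16, np.int64(102), np.int64(108), np.int64(99)), (-20, np.int64(117), np.int64(124), np.int64(114)), (-24, np.int64(176), np.int64(181), np.int64(171))]
scene lever [(-36, np.int64(99), np.int64(101), np.int64(94)), (-40, np.int64(165), np.int64(166), np.int64(153)), (-44, np.int64(210), np.int64(209), np.int64(194)), (-48, np.i
[... 905 characters left out ...]
), (-16, np.int64(200), np.int64(207), np.int64(212)), (-20, np.int64(200), np.int64(207), np.int64(212)), (-24, np.int64(201), np.int64(207), np.int64(212))]
top lever [(-36, np.int64(175), np.int64(182), np.int64(184)), (-40, np.int64(96), np.int64(111), np.int64(102)), (-44, np.int64(155), np.int64(161), np.int64(151)), (-48, np.int64(194), np.int64(197), np.int64(186)), (-52, np.int64(191), np.int64(194), np.int64(184)), (-56, np.int64(131), np.int64(153), np.int64(134)), (-60, np.int64(79), np.int64(131), np.int64(98)), (-64, np.int64(79), np.int64(132), np.int64(99)), (-68, np.int64(79), np.int64(132), np.int64(99))]
top bottle mean diff 1.9
top tin mean diff 2.1
top reel mean diff 2.0
```

Both views put the handle bar at dock y ≈ 0 and the lever at y ≈ -49 and parallel to the mouth. The bottle, tin and reel are unchanged in the top view.

```bash
python3 -c "
from plant import robot
print(robot.close_job())"
```

```text
the job is handed in; nothing more can be done
None
```

The job is handed in at about 29 s: the module stands upright and home in the dock with the lever shut across it and the bottle, tin and reel undisturbed, though while upright it once slid about 60 mm back out for a reason I didn't establish, and the wrist once read about its full weight (7 N), so I can't rule out that it briefly came clear of the bench.

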